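Find the pressing iron with the loose handle

TASK

One of the three T-handled pressing irons on the slab has a handle that has worked loose on its pin: find it by rocking the handles as far as they go to one side and the other, twice, across the bar. Put the loose iron standing in the red repair tray, and gently set one of the two sound ones flat, centred and square, on the blue enamel panel; the third stays standing on the slab. Do not knock an iron over or push the jars and tools about.

Things in the scene. Friction and masses are not known exactly. Their poses are not given: they have to be found in the camera images.
- iron_a: one of three look-alike pressing irons (the letters tell nothing): steel base 80 x 80 x 14 mm, low yoke, wooden T-bar handle, 106 mm high, about 0.75 kg. Origin: centre of the base's underside, z up, x along the bar, y across it. Starts on the slab, x within 0.45 rad of the slab's short side (world x), at least 110 mm between centres
- iron_b: second iron, same look and frame as iron_a. In all three the handle's post is pinned to the base along x, 26 mm above the underside; a sound handle is rigid, the loose one rocks freely about the pin (under 1 N at the bar) up to 0.14 rad, so that the bar shifts 9 mm to +y or -y, and stays where left
- iron_c: third iron, same look and frame as iron_a. In all three, a push across the bar of more than about 3 N begins to tip or slide the whole iron
- bar_a (a point): centre of the wooden T-bar of iron_a: a round bar 28 mm in diameter, 80 mm long, lying along the iron's x, its axis 92 mm above the underside of the base
- bar_b (a point): centre of the wooden T-bar of iron_b: a round bar 28 mm in diameter, 80 mm long, lying along the iron's x, its axis 92 mm above the underside of the base
- bar_c (a point): centre of the wooden T-bar of iron_c: a round bar 28 mm in diameter, 80 mm long, lying along the iron's x, its axis 92 mm above the underside of the base
- slab: tan kiln slab on which the irons start, fixed, 150 (x) x 370 (y) x 22 mm; origin at the centre of its underside, z up
- press: dark steel plate 130 x 130 x 12 mm, fixed, with a blue enamel panel 84 x 84 x 4 mm fixed flat on its middle, edges parallel; origin at the centre of the plate's underside, z up; the panel's top is 16 mm above the origin
- tray: red plastic repair tray, fixed, open at the top, 160 x 160 mm outside, 35 mm high, walls and floor 5 mm; origin at the centre of its underside
- jar: clear glass jar, loose, 72 mm wide, 80 mm high, bystander; origin under its centre
- big_jar: green glass jar, loose, 84 mm wide, 90 mm high, bystander; origin under its centre
- enamel_1: orange enamel jar with white cap, loose, 52 mm wide, 65 mm high, bystander; origin under its centre
- enamel_2: green enamel jar with white cap, loose, 52 mm wide, 65 mm high, bystander; origin under its centre
- brush: brush 180 mm long lying on the table along its x, bystander; origin on its underside
- fork: kiln fork with wooden handle, 200 mm long along its x, lying on the table, bystander; origin at the middle of its underside
- steel_block: steel bench block 80 x 60 x 30 mm, loose, bystander; origin under its centre
Things that resemble listed ones, but are neither listed nor needed, are in the scene too. Leave any orange or pink look-alike of the iron_c alone. What is shaped like the iron_b but orange is not meant.

How it is judged:
By the outcome, as a careful person would: the job done as asked, in the order asked, and still so for the second after the job is handed in, with the robot touching nothing.
It also fails if it takes over 72 s, if anything falls off the work surface, if the arm or the gripper's body presses on something with over 40 N, if the wrist force passes 120 N, or if a joint passes its speed limit or range.

ROBOT

A 7-joint arm with a two-finger parallel gripper is mounted at the origin on the work surface. World frame = base frame: x ahead of the robot, y to its left, z up, the work surface at z = 0. Lengths are in m, angles in rad, forces in N, time in s.
With the tool pointing down it reaches from about 0.35 to 0.9 m from the base axis. Payload 19.9 kg.
Tool frame: the origin (TCP) lies between the finger pads; the fingertips stand 19 mm ahead of it and the grasp point (between the pads) is the TCP; z points along the fingers, y is the line along which they close (so a half turn about z gives the same grasp; the last joint's range is limited). The gripper opens to 94 mm and grips with 3 to 60 N. Pads are 16 mm wide; open, the fingers measure 119 mm over their backs; the gripper's body (75 mm by 177 mm) begins 78 mm behind the grasp point.
Start: joints at [-1.246, 0.417, -0.01, 1.614, 0.005, 1.111, -0.053], TCP at [0.224, 0.584, 0.224] pointing down, gripper open.
Joint ranges: [-2.81, 2.81], [-0.39, 2.02], [-1.27, 1.25], [0.06, 2.57], [-1.19, 4.33], [0.19, 2], [-2.82, 2.82]. Speed limits (rad/s): [1.89, 1.89, 2.39, 2.39, 3.01, 3.01, 3.01].

INTERFACE

Orientations are given as a 3x3 rotation matrix whose columns are the frame's x, y, z axes.
In Python, from rig import robot gives the robot as it stands. Calls block until the motion is done:
- robot.move_ptp(position, orientation): joint-space move of the TCP to a pose.
- robot.move_linear(position, velocity=0.15, frame=None, threshold=None): straight line of the TCP; frame=None keeps the orientation; velocity is the mean speed in m/s. With threshold (N) it stops when the force on the tool has changed by that much, and returns True; else False.
- robot.goto_joints(angles): joint-space move.
- robot.gripper_to(opening): finger opening in m; the grip force is fixed at half the most; returns when the fingers have stopped.
- robot.pause(seconds).
- robot.ik(position, orientation): joint angles nearest the present ones, or None.
- robot.get_state(): the state.
- robot.grab_frame(name): name is "scene" or "top" or "wrist"; returns the picture (480x640x3 uint8, red, green, blue); there is no depth.
- robot.camera_info(name): a dict with "fx", "fy", "cx", "cy" (pixels), "rvec" (rotation vector, rad) and "tvec" (3), from world to camera coordinates, as OpenCV has them. Camera axes: x right, y down, z forward; pixel columns grow to the right and rows downward; lengths in m; the calibration is good to about 2 mm. A picture is of the moment at which its call begins: read the wrist's pose just before it. camera_info takes no time and is no camera call; for the wrist camera it gives the pose at the moment of the call.
A pose or a line that the arm cannot do raises robot.PlanningError and nothing moves.
- robot.sign_off(): hands the job in; it is judged then, once.
The state is a dict: "time": time; "qpos": joint angles; "joint_vel": joint speeds; "effort": joint torques, N m; "ee_pos": TCP position; "tool_rot": TCP orientation; "force": force on the tool from outside, world axes, zero at the start; "moment": the same for the moment, N m; "opening": finger opening in m; "grasp_force": force on a finger pad.
Only numpy, scipy, OpenCV 4.12 (cv2) and the standard library are available. Lean on these libraries where they do the work, as an engineer would, in place of code of your own. Each camera call takes 0.05 s, during which the arm holds its last target. There are 200 camera calls.

## Working session

There is one attempt and no reset: what is moved stays moved. The work goes in short steps, each a Python script; the robot and the scene stay as the last script left them, time stands still between calls to the robot, and variables do not carry over. Pictures are saved under pics/ and viewed, at most 10 in all, crops included, and the job is handed in when it is done.

```bash
mkdir -p pics; ls; python3 - <<'E'
from rig import robot
import cv2,numpy as np
for n in ("top","scene"):
    f=robot.grab_frame(n); cv2.imwrite(f"pics/{n}0.png",f[:,:,::-1])
    i=robot.camera_info(n); print(n,i)
print(robot.get_state()["time"])
E
```

```text
pics
top {'fx': 597.2279971344764, 'fy': 597.2279971344764, 'cx': 329.6815268220232, 'cy': 238.25105627245793, 'rvec': array([ 2.15606979, -2.18905345,  0.07255014]), 'tvec': array([-0.00700116,  0.48991612,  1.46704039])}
scene {'fx': 576.9504105061544, 'fy': 576.9504105061544, 'cx': 314.10373893190535, 'cy': 246.9129155442202, 'rvec': array([ 1.43147489,  2.05197527, -0.89314563]), 'tvec': array([ 0.20283255, -0.24423388,  1.79141095])}
0.1
```

View pics/top0.png

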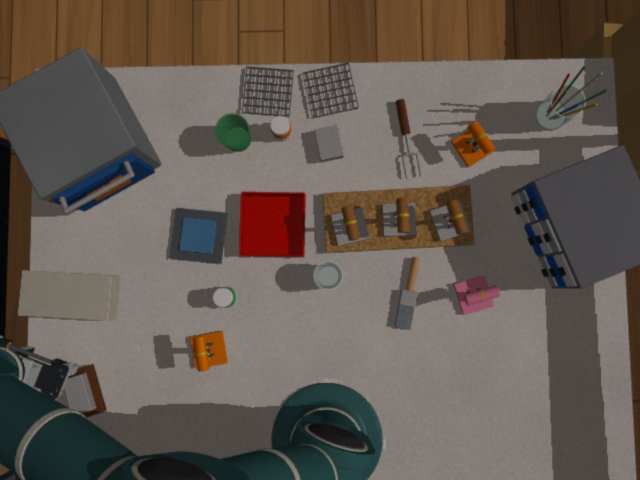

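View pics/scene0.png

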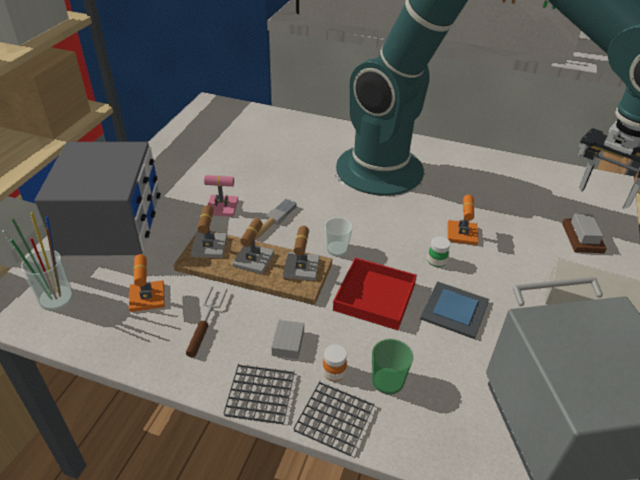

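The top view shows the irons on the slab with bars near pixels (350,224), (402,215) and (456,216). The tray is at (272,224), the blue panel at (198,236), and the clear jar at (327,276). I'll measure these next.

```bash
cat > h.py <<'E'
from rig import robot
import cv2,numpy as np
def ray(info,uv,z):
    R=cv2.Rodrigues(np.array(info["rvec"]))[0];t=np.array(info["tvec"])
    uv=np.atleast_2d(uv).astype(float)
    d=np.c_[(uv[:,0]-info["cx"])/info["fx"],(uv[:,1]-info["cy"])/info["fy"],np.ones(len(uv))]@R
    c=-R.T@t
    return c+d*((z-c[2])/d[:,2])[:,None]
def rect(mask,info,z):
    """min area rect on the plane z of each big contour: centre, sides, angle of the long side"""
    out=[]
    for c in cv2.findContours(mask,cv2.RETR_EXTERNAL,cv2.CHAIN_APPROX_NONE)[0]:
        if cv2.contourArea(c)<100: continue
        p=ray(info,c[:,0],z)[:,:2]
        (x,y),(w,h),a=cv2.minAreaRect((p*1000).astype(np.float32))
        if h>w: w,h,a=h,w,a+90
        a=(a+90)%180-90
        out.append((x/1000,y/1000,w,h,a,c[:,0].mean(0)))
    return out
def down(yaw):  # tool pointing down, fingers' y axis turned by yaw from world y
    c,s=np.cos(yaw),np.sin(yaw)
    return np.array([[c,s,0],[s,-c,0],[0,0,-1.]])
E
python3 - <<'E'
import cv2,numpy as np
from h import *
im=cv2.imread("pics/top0.png");hsv=cv2.cvtColor(im,cv2.COLOR_BGR2HSV)
i=robot.camera_info("top")
for n,(u,v) in dict(barA=(351,224),barB=(403,215),barC=(458,216),slab=(310,240) ,slab2=(330,205),slab3=(380,242),base=(384,228),panel=(198,236),plate=(180,250),tray=(272,224)).items():
    print(n,hsv[v-1:v+2,u-1:u+2].reshape(-1,3).mean(0).round())
b=cv2.inRange(hsv,(98,100,60),(125,255,255)); b[:200]=0;b[270:]=0
print("panel",[r for r in rect(b,i,.016) if r[5][0]<300])
r=cv2.inRange(hsv,(0,180,60),(4,255,255))|cv2.inRange(hsv,(172,180,60),(180,255,255))
print("tray",rect(r,i,.035))
crop=cv2.resize(im[175:265,160:490],None,fx=2.4,fy=2.4,interpolation=cv2.INTER_CUBIC);cv2.imwrite("pics/crop.png",crop)
print("bars",ray(i,[(350,222),(403,215),(457,216)],.114))
s=robot.get_state();print(s["force"],s["tool_rot"],s["ee_pos"]); print(robot.camera_info("wrist"))
E
```

```text
barA [ 17. 183. 112.]
barB [ 20. 193. 124.]
barC [ 21. 193. 129.]
slab [ 12.  27. 132.]
slab2 [ 16. 148. 110.]
slab3 [ 16. 148. 106.]
base [10. 24. 94.]
panel [104. 133. 100.]
plate [106.  83.  71.]
tray [  2. 253. 127.]
panel [(0.5033869323730469, 0.31670791625976563, 84.24478912353516, 83.55459594726562, 82.93585968017578, array([197.484375, 235.296875]))]
tray [(0.526896484375, 0.12761021423339844, 159.31106567382812, 158.12554931640625, 87.92738342285156, array([271.79116466, 224.04819277]))]
bars [[ 0.51937742 -0.06378961  0.114     ]
 [ 0.53380027 -0.18774468  0.114     ]
 [ 0.52939142 -0.31332363  0.114     ]]
[ 0.55879557 -0.51655186 -0.08366295] [[-9.33839002e-01  3.57693452e-01 -3.35801414e-04]
 [ 3.57693604e-01  9.33838410e-01 -1.05332090e-03]
 [-6.31817309e-05 -1.10374616e-03 -9.99999389e-01]] [0.22344484 0.58335788 0.22390664]
{'fx': 366.93274540638487, 'fy': 366.93274540638487, 'cx': 322.6454177379894, 'cy': 239.93004243275172, 'rvec': array([-2.4212756 , -1.66384608, -0.19905288]), 'tvec': array([-0.62494309, -0.02290125,  0.38916953])}
```

View pics/crop.png

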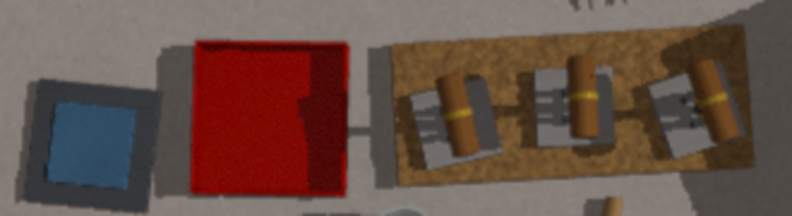

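The crop shows all three bars clearly, each with a yellow middle band, running roughly along world x and turned about +13°, +4° and +17°. The panel is turned about -7°. Next I'll go above the irons for one close look.

```bash
python3 - <<'E'
from h import *
p=[.50,-.18,.34]
qs=[(robot.ik(p,down(y)),y) for y in (0.15,np.pi+.15)]
for q,y in qs: print(y,None if q is None else np.round(q,2))
q,y=min([a for a in qs if a[0] is not None],key=lambda a:abs(a[0][6]))
t=robot.get_state()["time"]
robot.goto_joints(q)
i=robot.camera_info("wrist"); f=robot.grab_frame("wrist")
cv2.imwrite("pics/w1.png",f[:,:,::-1]); np.save("w1.npy",i,allow_pickle=True)
s=robot.get_state();print(y,s["time"]-t,s["force"],s["ee_pos"])
R=cv2.Rodrigues(i["rvec"])[0];print("cam",-R.T@i["tvec"],R[2])
E
```

```text
0.15 [-0.64  0.28  1.14  1.72 -0.27  1.31 -0.87]
3.291592653589793 [-0.56  0.24  1.02  1.72 -0.21  1.3   2.22]
0.15 2.9333 [-0.25957437 -0.87793512 -0.57944234] [ 0.500249   -0.17940291  0.33985704]
cam [ 0.56663373 -0.16827084  0.49914817] [-0.23256305 -0.03514572 -0.97194609]
```

View pics/w1.png

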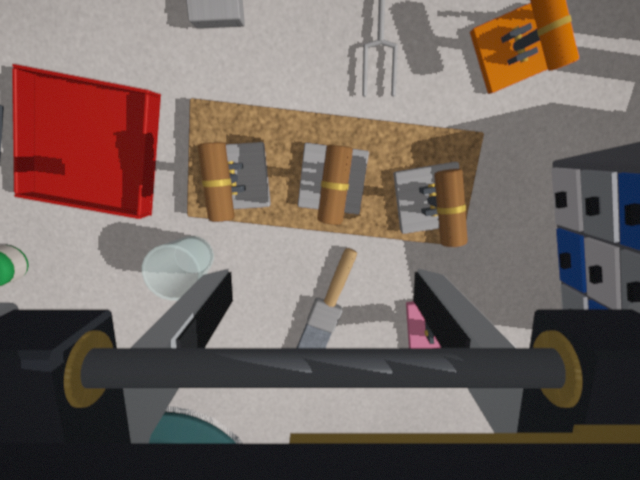

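The wrist view shows the bars' yellow bands at (217,183), (335,186) and (450,210), the tray on the left and the clear jar at (178,268). I'll get the bar axes from a mask in this view and the top view.

```bash
cat >> h.py <<'E'
def bars(bgr,info,seeds,r=45,lo=(8,165,50),z=.114):
    """bar centre and yaw from the brown silhouette around each seed pixel"""
    hsv=cv2.cvtColor(cv2.GaussianBlur(bgr,(3,3),0),cv2.COLOR_BGR2HSV);out=[]
    for u,v in seeds:
        m=cv2.inRange(hsv,lo,(30,255,255)); k=np.zeros_like(m);cv2.circle(k,(int(u),int(v)),r,255,-1);m&=k
        m=cv2.morphologyEx(m,cv2.MORPH_OPEN,np.ones((5,5)))
        c=[x for x in rect(m,info,z)]
        if c: out.append(max(c,key=lambda x:x[2]*x[3]))
    return out
E
python3 - <<'E'
from h import *
i=np.load("w1.npy",allow_pickle=True).item(); im=cv2.imread("pics/w1.png")
hsv=cv2.cvtColor(im,cv2.COLOR_BGR2HSV)
for u,v in [(215,160),(220,205),(338,165),(330,205),(450,190),(452,230),(250,120),(270,210),(390,150),(460,150)]: print((u,v),hsv[v,u],end=" ")
print()
for lo in ((8,165,50),(8,180,50)):
  for b in bars(im,i,[(217,183),(335,186),(450,210)],lo=lo): print("w",np.round(b[:5],4))
it=robot.camera_info("top");t=cv2.imread("pics/top0.png")
for b in bars(t,it,[(350,223),(403,215),(457,216)],r=24,lo=(8,170,50)): print("t",np.round(b[:5],4))
print("yellow w",ray(i,[(217,183),(335,186),(450,210)],.122)[:,:2].round(4))
r=cv2.inRange(hsv,(0,180,60),(4,255,255))|cv2.inRange(hsv,(172,180,60),(180,255,255))
print("tray",rect(r,i,.035))
q0=[.345,.45,0,1.7,0,1.0,-1.2]
print(robot.get_state()["qpos"].round(2) if hasattr(robot.get_state()["qpos"],"round") else robot.get_state()["qpos"])
E
```

```text
(215, 160) [ 15 144 150] (220, 205) [ 15 142 156] (338, 165) [ 14 143 144] (330, 205) [ 15 148 136] (450, 190) [ 14 150 126] (452, 230) [ 14 148 124] (250, 120) [ 17 115 159] (270, 210) [ 16 115 157] (390, 150) [ 16 116 156] (460, 150) [ 15 117  87] 
t [ 5.20100e-01 -6.48000e-02  7.54938e+01  2.24485e+01  1.02888e+01]
t [ 0.5351 -0.1866 72.9632 20.9802 -1.3662]
t [ 0.5297 -0.3113 76.7136 24.3729 16.4949]
yellow w [[ 0.5193 -0.0665]
 [ 0.5343 -0.1859]
 [ 0.5278 -0.3077]]
tray [(0.529146484375, 0.121313232421875, 171.52854919433594, 155.5926971435547, 88.12202453613281, array([ 82.91304348, 141.21172023]))]
[-0.64  0.28  1.14  1.72 -0.27  1.31 -0.87]
```

```bash
cat >> h.py <<'E'
def rock(x,y,yaw,thr=2.0,opening=.044,zb=.117,up=.075,v=.02):
    s0=robot.get_state()
    R=down(yaw); n=np.array([-np.sin(yaw),np.cos(yaw),0]); c=np.array([x,y,zb])
    robot.move_ptp(c+[0,0,up],R); robot.gripper_to(opening)
    robot.move_linear(c,.12); res=[]
    f0=np.array(robot.get_state()["force"])
    for k in range(4):
        d=1 if k%2==0 else -1
        hit=robot.move_linear(c+d*n*.034,v,threshold=thr)
        s=robot.get_state(); off=(np.array(s["ee_pos"])-c)@n*1000
        res.append(off); print(hit,round(off,1),"dF",((np.array(s["force"])-f0)@n).round(2),"t",round(s["time"],1))
        if not hit: break
    return res
E
python3 - <<'E'
from h import *
i=np.load("w1.npy",allow_pickle=True).item(); im=cv2.imread("pics/w1.png")
B=bars(im,i,[(217,183),(335,186),(450,210)],lo=(8,130,50))
for b in B: print("w",np.round(b[:5],4))
F=[]
for k in range(12): robot.pause(.01);F.append(robot.get_state()["force"])
print("noise",np.std(F,0))
x,y,yaw=B[0][0],B[0][1],np.radians(B[0][4])
if abs(x-.52)<.008 and abs(y+.065)<.008 and 70<B[0][2]<90:
    robot.goto_joints([.124,.25,0,1.65,0,1.24,yaw-np.pi/2+.124])
    print(robot.get_state()["ee_pos"],robot.get_state()["time"])
    rock(x,y,yaw)
    print(np.round(robot.get_state()["qpos"],2))
E
```

```text
w [ 5.19500e-01 -6.29000e-02  7.94814e+01  2.97246e+01  1.14073e+01]
w [ 0.534  -0.1854 81.7196 27.1684  1.8782]
w [ 0.5286 -0.3124 80.6668 29.947  16.9299]
noise [0.43161142 0.45070793 0.50763843]
[ 0.56086493 -0.10129096  0.3085639 ] 4.475
True 16.3 dF -3.59 t 7.7
True 15.9 dF -2.26 t 7.9
True 15.9 dF -1.93 t 8.2
True -18.6 dF 0.65 t 9.8
[ 0.11  0.38 -0.02  1.95  0.01  0.81 -1.29]
```

Iron A's total travel is 35 mm, against 16 mm of finger clearance, so about 19 mm of that is bar play and A looks loose. The stops at 7.9 and 8.2 s were only preload release, so I'll back off before each push. I'll finish A's second cycle, then rock B and C.

```bash
cat >> h.py <<'E'
def fmean(n=8):
    F=[]
    for _ in range(n): robot.pause(.01);F.append(robot.get_state()["force"])
    return np.mean(F,0)
def push(c,n,d,thr=2.0,v=.018,reach=.032):
    """back off from the present contact, then push to d*n until resistance"""
    p=np.array(robot.get_state()["ee_pos"]); off=(p-c)@n
    if abs(off)>.003: robot.move_linear(c+n*(off+d*.005),.05)
    f0=fmean()
    for k in range(4):
        hit=robot.move_linear(c+d*n*reach,v,threshold=thr)
        f=(fmean()-f0)@n; s=robot.get_state(); off=(np.array(s["ee_pos"])-c)@n*1000
        print(hit,round(off,1),"F",f.round(2),"t",round(s["time"],1))
        if not hit or abs(f)>1.3: break
    return off
E
python3 - <<'E'
from h import *
def mk(x,y,a): a=np.radians(a); return np.array([x,y,.117]),np.array([-np.sin(a),np.cos(a),0]),down(a)
c,n,R=mk(.5195,-.0629,11.41)
for d in (1,-1,1,-1): push(c,n,d)
p=np.array(robot.get_state()["ee_pos"]); robot.move_linear(p+n*.009,.06)
robot.move_linear(p+n*.009+[0,0,.06],.2)
c,n,R=mk(.534,-.1857,1.9)
robot.move_ptp(c+[0,0,.06],R); robot.move_linear(c,.12)
for d in (1,-1,1,-1): push(c,n,d)
E
```

```text
True 16.0 F -3.5 t 11.7
True -18.6 F 2.15 t 13.7
True 16.0 F -3.07 t 15.6
True -18.5 F 2.39 t 17.6
True 7.5 F -3.23 t 20.4
True -8.5 F 0.05 t 21.6
True -8.4 F -0.65 t 22.0
True -8.5 F -0.45 t 22.3
True -8.4 F -0.39 t 22.6
True 7.5 F -2.7 t 23.9
True -8.5 F 0.57 t 25.2
True -8.4 F 0.24 t 25.5
True -8.5 F 0.08 t 25.9
True -8.5 F 0.06 t 26.2
```

A is confirmed loose, with 34.5 mm of travel both times. B is sound, at 16 mm both times with no slip. Now I'll rock C, then put A in the tray.

```bash
cat >> h.py <<'E'
def T(): return round(robot.get_state()["time"],1)
def here(): return np.array(robot.get_state()["ee_pos"])
E
python3 - <<'E'
from h import *
def mk(x,y,a): a=np.radians(a); return np.array([x,y,.117]),np.array([-np.sin(a),np.cos(a),0]),down(a)
robot.move_linear(here()+[0,.004,0],.06); robot.move_linear(here()+[0,0,.06],.25)
c,n,R=mk(.529,-.312,16.9)
robot.move_ptp(c+[0,0,.06],R); robot.move_linear(c,.15); L=[]
for k in range(4):
    d=1-2*(k%2)
    if k: robot.move_linear(here()+d*n*.006,.06); robot.pause(.05)
    hit=robot.move_linear(c+d*n*.032,.02,threshold=2.0); L.append(round((here()-c)@n*1000,1))
print("C",L,T())
robot.move_linear(here()+n*.006,.06); robot.move_linear(here()+[0,0,.07],.3)
c,n,R=mk(.5195,-.0629,11.41); c=c-n*.0012; c[2]=.114
robot.gripper_to(.07)
robot.move_ptp(c+[0,0,.065],R); robot.move_linear(c,.15); robot.gripper_to(.015)
s=robot.get_state(); print("grip",s["opening"],s["grasp_force"],T()); f0=fmean()
robot.move_linear(c+[0,0,.03],.1); print("lift dF",(fmean()-f0).round(1),T())
if .024<robot.get_state()["opening"]<.032:
    robot.move_linear(c+[0,0,.08],.2)
    g=np.array([.527,.127,.194]); robot.move_linear(g,.3,down(np.radians(-2)))
    robot.move_linear([g[0],g[1],.112],.15)
    print("down",robot.move_linear([g[0],g[1],.095],.03,threshold=4),here()[2],T())
    cv2.imwrite("pics/s1.png",robot.grab_frame("scene")[150:350,150:450,::-1])
E
```

```text
C [np.float64(8.0), np.float64(-8.2), np.float64(8.1), np.float64(-8.2)] 31.8
grip 0.02696403643084062 29.988725781440735 35.4
lift dF [ -0.    0.5 -10.6] 35.9
down True 0.09704399365034774 38.3
```

View pics/s1.png

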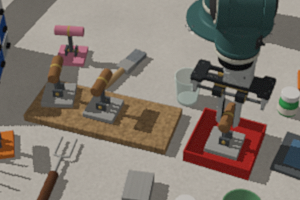

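Iron A stands upright in the tray at the right height, with TCP z at 0.097. I'll release it, look at the panel, then look at B.

```bash
python3 - <<'E'
from h import *
robot.gripper_to(.06); robot.move_linear(here()+[0,0,.1],.3)
a=np.radians(-7); robot.move_linear([.503,.317,.25],.35,down(a)); robot.pause(.15)
i=robot.camera_info("wrist");im=robot.grab_frame("wrist")[:,:,::-1].copy();cv2.imwrite("pics/wp.png",im)
hsv=cv2.cvtColor(im,cv2.COLOR_BGR2HSV); m=cv2.inRange(hsv,(98,105,60),(125,255,255)); m[290:]=0
print("tcp",here()); [print("panel",np.round(r[:5],4),r[5]) for r in rect(m,i,.016)]
R=down(np.radians(1.9)); robot.move_ptp([.534,-.186,.27],R); robot.pause(.15)
i2=robot.camera_info("wrist");im2=robot.grab_frame("wrist")[:,:,::-1].copy();cv2.imwrite("pics/wb.png",im2)
np.save("i2.npy",[i,i2],allow_pickle=True)
P=cv2.Rodrigues(i2["rvec"])[0]@np.array([.534,-.186,.114])+i2["tvec"]; uv=(i2["fx"]*P[0]/P[2]+i2["cx"],i2["fy"]*P[1]/P[2]+i2["cy"])
print("tcp",here(),uv)
for b in bars(im2,i2,[uv],r=80,lo=(8,130,50)): print("bar",np.round(b[:5],4))
h2=cv2.cvtColor(im2,cv2.COLOR_BGR2HSV);m=cv2.inRange(h2,(0,0,50),(180,70,160));k=np.zeros_like(m);cv2.circle(k,(int(uv[0]),int(uv[1])),75,255,-1)
for r in rect(cv2.morphologyEx(m&k,cv2.MORPH_OPEN,np.ones((5,5))),i2,.036): print("base",np.round(r[:5],4))
print(T()); cv2.imwrite("pics/both.png",np.hstack([im[60:380,120:520],im2[60:380,120:520]]))
E
```

```text
tcp [0.50327421 0.31570307 0.24947071]
panel [ 0.5049  0.318  83.5423 82.0047 82.8465] [320.75250836 212.14046823]
panel [  0.679    0.5633  34.3118  11.1433 -38.787 ] [51.78787879 68.18181818]
panel [  0.6668   0.5687 253.9565 133.3023 -61.4191] [67.57569061 84.59558011]
tcp [ 0.53424171 -0.18537811  0.26994431] (np.float64(324.61880426901087), np.float64(230.17629117829142))
bar [ 0.5335 -0.1857 80.0185 26.7996  1.415 ]
base [ 0.4432 -0.2037 24.3956 22.7591  1.9246]
base [  0.5359  -0.185   80.0395  79.9423 -88.0827]
42.5
```

View pics/both.png

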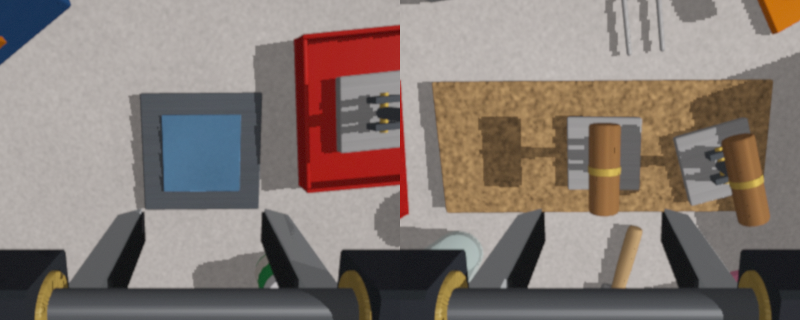

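The left half shows the panel, centred near image pixel (321,212). The right half shows B standing, its base centred near (324,213), with C undisturbed. The contact measurement and the top view agree on a wrist-camera bias of about (1.3, 1.2) mm, so I'll place B at panel centre (0.5036, 0.3168), yaw -7.1°.

```bash
python3 - <<'E'
from h import *
R=down(np.radians(1.9)); c=np.array([.5345,-.1862,.114])
robot.move_linear([c[0],c[1],.17],.25,R); robot.move_linear(c,.12); robot.gripper_to(.015)
s=robot.get_state(); print("grip",s["opening"],s["grasp_force"],T()); f0=fmean()
robot.move_linear(c+[0,0,.03],.08); print("lift dF",(fmean()-f0).round(1))
if .024<robot.get_state()["opening"]<.032:
    robot.move_linear(c+[0,0,.15],.25)
    g=np.array([.5036,.3168,.264]); robot.move_linear(g,.3,down(np.radians(-7.1)))
    robot.move_linear([g[0],g[1],.118],.15); robot.pause(.1)
    i=robot.camera_info("wrist");im=robot.grab_frame("wrist")[:,:,::-1].copy()
    print("down",robot.move_linear([g[0],g[1],.106],.012,threshold=3),here(),T())
    np.save("i3.npy",i,allow_pickle=True)
    i=robot.camera_info("wrist");im2=robot.grab_frame("wrist")[:,:,::-1].copy();np.save("i4.npy",i,allow_pickle=True)
    cv2.imwrite("pics/wh.png",im);cv2.imwrite("pics/wd.png",im2)
    cv2.imwrite("pics/pl.png",np.hstack([im[:,120:520],cv2.resize(robot.grab_frame("top")[175:295,140:240,::-1],(400,480))]))
E
```

```text
grip 0.027190475269225033 29.99867856502533 44.3
lift dF [  0.5   0.4 -13. ]
down True [0.50335969 0.3167446  0.10817411] 49.5
```

View pics/pl.png

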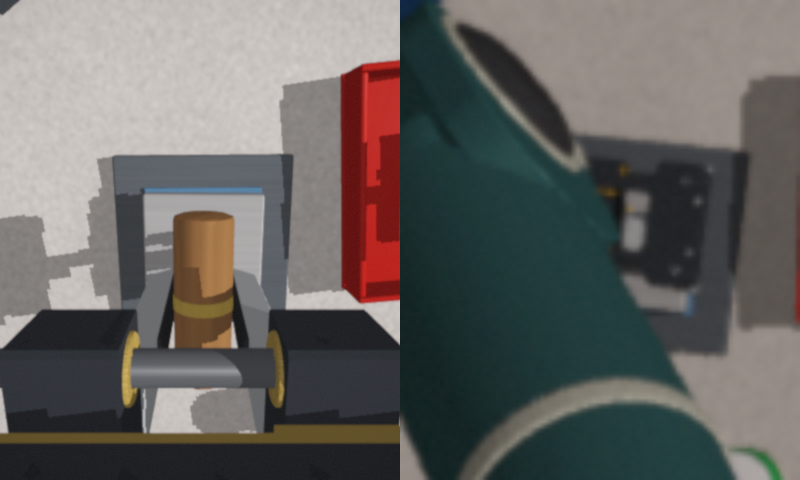

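The held iron is square over the panel, with a thin even blue strip at the far edge, and contact came at z=0.1082 as expected. I'll release and check from above.

```bash
python3 - <<'E'
from h import *
robot.gripper_to(.05); robot.move_linear(here()+[0,0,.05],.12); robot.move_linear([.5034,.3167,.25],.25); robot.pause(.15)
i=robot.camera_info("wrist");im=robot.grab_frame("wrist")[:,:,::-1].copy()
hsv=cv2.cvtColor(im,cv2.COLOR_BGR2HSV)
m=cv2.inRange(hsv,(98,90,40),(125,255,255)); k=np.zeros_like(m); k[150:285,250:400]=255
pts=np.argwhere(m&k)[:,::-1]
if len(pts): 
    w=ray(i,pts,.016)[:,:2]; r=cv2.minAreaRect((w*1000).astype(np.float32)); print("blue left",len(pts),r)
g=cv2.inRange(hsv,(0,0,50),(97,75,200))&k
for r in rect(cv2.morphologyEx(g,cv2.MORPH_OPEN,np.ones((5,5))),i,.030): print("base",np.round(r[:5],4))
robot.move_linear([.45,.33,.30],.35)
t=robot.grab_frame("top")[:,:,::-1]
cv2.imwrite("pics/fin.png",np.hstack([cv2.resize(im[120:300,240:420],(400,400)),cv2.resize(t[160:300,160:300],(400,400))])); print(T())
E
```

```text
blue left 174 ((544.6087036132812, 313.38311767578125), (83.23609161376953, 3.370021343231201), 83.5609130859375)
base [ 0.4336  0.2925 46.5318 18.3469 82.7797]
base [ 0.4417  0.3559 44.3728 18.3343 82.7797]
base [  0.4961   0.2484 131.6543  22.6933  -4.3018]
base [  0.5137   0.3836 129.9474  15.1169  -9.8603]
51.8
```

View pics/fin.png

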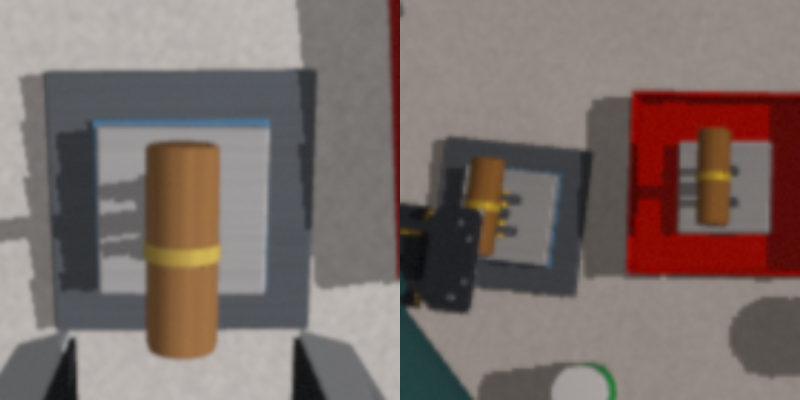

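Both irons stand upright, one on the panel and one in the tray. I'll compare base and plate centres from these corner pixels.

```bash
python3 - <<'E'
from h import *
i=np.load("i2.npy",allow_pickle=True)[0]
im=cv2.imread("pics/fin.png")[:,:400]
g=cv2.cvtColor(im,cv2.COLOR_BGR2GRAY).astype(np.float32)
def corners(p): 
    c=cv2.cornerSubPix(g,np.float32(p).reshape(-1,1,2),(8,8),(-1,-1),(3,40,.01))[:,0]; return c,(c+.5)*.45-.5+[240,120]
for n,p,z in (("plate",[(45,73),(316,70),(308,328),(56,328)],.012),("base",[(96,126),(269,124),(267,293),(99,294)],.030)):
    c,uv=corners(p); w=ray(i,uv,z)[:,:2]*1000
    e=[np.degrees(np.arctan2(*(w[a]-w[b])[::-1])).round(1)%90 for a,b in ((0,1),(1,2),(2,3),(3,0))]
    print(n,c.round(1).tolist(),"centre",w.mean(0).round(2),"sides",[np.linalg.norm(w[a]-w[a-1]).round(1) for a in range(4)],e)
E
```

```text
plate [[43.900001525878906, 71.5], [316.1000061035156, 70.0], [302.79998779296875, 332.3999938964844], [56.0, 328.0]] centre [505.66 318.08] sides [np.float64(127.1), np.float64(128.7), np.float64(130.2), np.float64(125.9)] [np.float64(83.2), np.float64(82.1), np.float64(81.8), np.float64(83.30000000000001)]
base [[95.80000305175781, 129.39999389648438], [269.3999938964844, 127.80000305175781], [263.79998779296875, 293.20001220703125], [99.4000015258789, 290.5]] centre [505.24 316.94] sides [np.float64(76.6), np.float64(79.6), np.float64(78.7), np.float64(79.1)] [np.float64(83.4), np.float64(82.3), np.float64(81.8), np.float64(82.69999999999999)]
```

```bash
python3 -c "
from rig import robot
print(robot.sign_off())"
```

```text
the job is handed in; nothing more can be done
None
```

The job is handed in at about 52 s: the loose iron (leftmost, rocked to both stops more than twice) stands in the red tray, the middle sound iron sits flat on the blue panel, centred to about 1 mm and square to about 1°, and the third still stands on the slab.

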